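# Load the kiln carrier: one beaker per bay and the witness cones

## Robot

A 6-joint arm with a two-finger parallel gripper is mounted at the origin on the work surface. World frame = base frame: x ahead of the robot, y to its left, z up, the work surface at z = 0. Lengths are in m, angles in rad, forces in N, time in s.
With the tool pointing down it reaches from about 0.225 to 0.875 m from the base axis. Payload 3.4 kg.
Tool frame: the origin (TCP) lies midway between the tips of the shut fingers; the grasp point (between the pads) lies 19 mm behind it; z points along the fingers, y is the line along which they close (so a half turn about z gives the same grasp; the last joint's range is limited). The gripper opens to 85 mm and grips with 20 to 120 N. Pads are 22 mm wide; open, the fingers measure 114 mm over their backs; the gripper's body (76 mm by 85 mm) begins 54 mm behind the grasp point. The pads swing forward as they close: fully open they stand 13 mm farther back than shut.
Start: joints at [-1.231, 0.276, 1.505, -0, 1.361, -0.121], TCP at [0.256, -0.515, 0.231] pointing down, gripper open.
Joint ranges: [-2.89, 2.89], [-0.75, 2.08], [0.22, 2.7], [-1.18, 4.32], [0.11, 2.71], [-2.7, 2.7]. Speed limits (rad/s): [2.57, 2.57, 3.14, 3.14, 3.14, 3.14].

## Interface

Orientations are given as [roll, pitch, yaw] about the fixed x, y, z axes, in that order (R = Rz(yaw) Ry(pitch) Rx(roll)).
In Python, from workcell import manip gives the robot as it stands. The module is installed in compiled form; this text tells all that it offers.
- The arm moves only by the tool step_arm, never from a script. Its argument "commands" is a list of rows, each a list of 2 entries, a list of its own where there are three numbers: the shift along the tool's x, y, z in mm, then the turn about the tool's z in degrees. A call has 1 to 10 rows; each row is the pose to reach, as a shift and turn from the pose commanded when the call began, along the tool's axes at that moment; what a row does not reach only later rows make up. A row lasts 1/10 s, in which the tool goes at most 50 mm and 8.59 degrees, less where a joint would pass 70% of its speed; a pose out of reach is approached as far as the arm can. A call with a gripper value outside its range is refused whole. "hand" is the opening, from 0 (shut) to 1 (fully open), set as the call begins (left out, the last holds). The fingers move at their own pace and stop on an object; "grip_force" is the grip in N (left out, the last holds). Time passes only in rows, so rows that repeat a pose let the fingers close. It gives the time, the measured TCP pose, the force, the opening and the grip force at its end, in the units of the state.
- manip.state(): the state, without advancing time (a new reading comes with each control period).
- manip.snapshot(name): name is "scene" or "side" or "wrist"; returns a dict with "frame" (384x512x3 uint8, blue, green, red), "range_z" (384x512 float32, m along the optical axis (not along the pixel's ray), 0 where there is no reading), "K" (3x3 intrinsics, pixels), "dist" ([k1, k2, p1, p2, k3] as OpenCV has them; the pictures are not rectified), "extrinsics" (4x4, takes a point from camera to world coordinates); the wrist camera has in their place "mount" (4x4, takes a point from camera to tool coordinates, whose origin is the TCP and whose axes are the flange's). Camera axes: x right, y up, looking along -z (the intrinsics and any distortion apply to the point x, -y, -z); pixel columns grow to the right and rows downward; lengths in m; the calibration is good to about 2 mm. A picture is of the moment at which its call begins: read the wrist's pose just before it.
- manip.sign_off(): hands the job in; it is judged then, once.
Trained networks look in the newest picture that a camera, given by its name, has taken for a name from the list of things; names that differ only in an ending like _2 or _b are one class to them, and where a whole thing is asked for, a point or a joint stands for the part that bears it (a point fixed in the world has none). Each returns a list of dicts, best first, with "p" (0 to 1); they miss things now and then, are a little off and sometimes report something else, mostly with a low value. They report only what shows in the picture. A call takes as long as a camera call. They do not tell look-alikes from the thing itself.
- manip.masks_of(camera, name): "region" (384x512 bool, what is visible of it) and "bbox" ([centre column, centre row, width, height] in pixels, round what is visible of it).
- manip.landmark_of(camera, name): "position" ([column, row] in pixels: a listed point, or the origin of a listed thing).
The state is a dict: "clock": time; "joints": joint angles; "joint_vel": joint speeds; "tau": joint torques, N m; "eef_pos": TCP position; "tcp_rot": TCP orientation; "contact_force": force on the tool from outside, world axes, zero at the start; "torque": the same for the moment, N m; "gripper_width": finger opening in m; "grasp_force": force on a finger pad.
Only numpy, scipy, OpenCV 4.12 (cv2) and the standard library are available. Lean on these libraries where they do the work, as an engineer would, in place of code of your own. Each camera call takes 0.05 s, during which the arm holds its last target. There are 200 camera calls.

## Task

Load the kiln carrier at the far edge of the ware board: slide the three beakers along the board, without lifting or toppling them, one into each of the three open-fronted bays, until each has dropped in and stands flat on its bay's floor. Also take the cone pack with the green cones out of the pocket tray and seat it, upright and flat, in the pocket of the red-brown bay. Leave everything else where it is.

Things in the scene. Friction and masses are not known exactly. Their poses are not given: they have to be found in the camera images.
- board: raised plywood ware board, fixed. Its flat deck, top 30 mm above the table, spans x -150..+35 mm and y -280..+190 mm about the origin (at table height). Beyond the deck's far edge (x = +35 mm) stand four bays side by side in any order, each 94 x 94 mm, pitch 94 mm along y, centred on y = 0. Its x axis points from the deck into the bays
- bay1_floor (a point): centre of the sunken floor of an open-fronted, clay-coloured bay for one beaker: 86 x 86 mm inside, floor 10 mm BELOW the deck (20 mm above the table), open towards the deck (-x; the deck edge is 43 mm away), 4 mm side walls and 8 mm far wall rising 12 mm above the deck; axes as the board's
- bay2_floor (a point): centre of the sunken floor of an open-fronted, clay-coloured bay for one beaker: 86 x 86 mm inside, floor 10 mm BELOW the deck (20 mm above the table), open towards the deck (-x; the deck edge is 43 mm away), 4 mm side walls and 8 mm far wall rising 12 mm above the deck; axes as the board's
- bay3_floor (a point): centre of the sunken floor of an open-fronted, clay-coloured bay for one beaker: 86 x 86 mm inside, floor 10 mm BELOW the deck (20 mm above the table), open towards the deck (-x; the deck edge is 43 mm away), 4 mm side walls and 8 mm far wall rising 12 mm above the deck; axes as the board's
- conebay_floor (a point): centre of the floor of the pocket in the red-brown (terracotta) bay, whose flat top is level with the deck; pocket 34 mm (x) by 74 mm (y), 10 mm deep, floor 20 mm above the table; axes as the board's
- beaker1: terracotta brown open ceramic beaker, round, 72 mm across the foot, 66 mm across the rim, 52 mm high, wall 5 mm, about 0.2 kg, standing upright on the ware board's deck; origin at the centre of its underside, z up
- beaker2: blue open ceramic beaker, round, 72 mm across the foot, 66 mm across the rim, 52 mm high, wall 5 mm, about 0.2 kg, standing upright on the ware board's deck; origin at the centre of its underside, z up
- beaker3: yellow open ceramic beaker, round, 72 mm across the foot, 66 mm across the rim, 52 mm high, wall 5 mm, about 0.2 kg, standing upright on the ware board's deck; origin at the centre of its underside, z up
- tray: dark wooden pocket tray, fixed on the table to the left of the board, 165 (x) x 95 (y) x 16 mm, with two pockets 30 x 70 mm, 10 mm deep, 84 mm apart along x; origin centre of underside
- green_pack: witness cone pack with GREEN cones: cream clay bar 24 mm (x) x 64 mm (y) x 30 mm high with three small upright cones on top (24 mm tall, along y), 80 g; its foot sits 10 mm deep in a pocket of the tray, 20 mm of the bar stands above the tray's top; origin at the centre of its underside, z up
- red_pack: the cone pack with RED cones, same shape as green_pack, in the other pocket of the tray; origin at the centre of its underside; stays where it is
- glaze_jar: small green glass jar with black cap, 48 mm across, 58 mm high, standing on the right end of the ware board; origin centre of underside; stays
- knife: spatula-like clay knife, 200 mm, lying at the right; stays
- brush: glaze brush, 190 mm, lying at the right; stays
- kiln_prop: clay-coloured upright block 40 x 40 x 90 mm to the left of the bays; stays
Mind the look-alikes: they are no part of the job. Leave any blue look-alike of the green_pack alone.

How it is judged:
By the outcome, as a careful person would: the job done as asked, in the order asked, and still so for the second after the job is handed in, with the robot touching nothing.
It also fails if it takes over 69 s, if anything falls off the work surface, if the arm or the gripper's body presses on something with over 40 N, if the wrist force passes 120 N, or if a joint passes its speed limit or range.

## Working session

There is one attempt and no reset: what is moved stays moved. The work goes in short steps, Python scripts to look and compute and a tool call to move; the robot and the scene stay as the last step left them, time stands still between calls to the robot, and variables do not carry over. Pictures are saved under pics/ and viewed, at most 10 in all, crops included, and the job is handed in when it is done.

Besides the shell and the picture viewer there is one more tool, called after "Request:" as name(argument=value, ...) on one line, values as JSON. step_arm: Moves the arm, as the interface text tells. Its arguments: {"type":"object","properties":{"commands":{"type":"array","items":{"type":"array"}},"hand":{"type":"number"},"grip_force":{"type":"number"}},"required":["commands"]}

```bash
mkdir -p pics; cat > h.py <<'E'
import numpy as np, cv2
from workcell import manip
from scipy.spatial.transform import Rotation as R
def cloud(s,T):
    d=s["range_z"];h,w=d.shape
    u,v=np.meshgrid(np.arange(w),np.arange(h))
    p=cv2.undistortPoints(np.stack([u,v],-1).reshape(-1,1,2).astype(np.float64),np.array(s["K"]),np.array(s["dist"])).reshape(h,w,2)
    P=np.stack([p[...,0]*d,-p[...,1]*d,-d],-1)
    T=np.array(T);W=P@T[:3,:3].T+T[:3,3];W[d<=0]=np.nan
    return W
def snap(n):
    st=manip.state();s=manip.snapshot(n)
    if n=="wrist":
        T=np.eye(4);T[:3,:3]=R.from_euler('xyz',st["tcp_rot"]).as_matrix();T[:3,3]=st["eef_pos"];T=T@np.array(s["mount"])
    else:T=s["extrinsics"]
    return s,cloud(s,T),np.array(T)
E
python3 - <<'E'
from h import *
print(manip.state())
ims=[]
for n in ["scene","side"]:
    s,W,T=snap(n);cv2.imwrite(f"pics/{n}0.png",s["frame"]);np.save(n+".npy",W);print(n,T.round(3).tolist())
    for o in ["board","bay1_floor","conebay_floor","beaker1","beaker2","beaker3","tray","green_pack","red_pack","glaze_jar","kiln_prop","knife","brush"]:
        try:
            l=manip.landmark_of(n,o);
            print(o,[(np.round(x["position"]).tolist(),round(x["p"],2)) for x in l[:5]])
            if "floor" in o:continue
            m=manip.masks_of(n,o)
            for x in m[:3]: 
                q=W[x["region"]];print("   ",round(x["p"],2),np.round(x["bbox"]).tolist(),"med",np.nanmedian(q,0).round(3),"lo",np.nanpercentile(q,3,axis=0).round(3),"hi",np.nanpercentile(q,97,axis=0).round(3))
        except Exception as e: print(o,e)
E
```

```text
{'clock': 0.0, 'joints': array([-1.23100285e+00,  2.76610578e-01,  1.50613616e+00, -3.05263408e-05,
        1.36067368e+00, -1.21005431e-01]), 'joint_vel': array([-0.00028923,  0.00022184, -0.00166183, -0.00202024,  0.0001583 ,
        0.00035106]), 'tau': array([-3.26013491e-03, -4.16786528e+01, -2.45807058e+01, -6.71172111e-04,
        1.11145808e-02,  1.26332251e-07]), 'eef_pos': array([ 0.25548947, -0.5145403 ,  0.2304296 ]), 'tcp_rot': array([-3.13977465e+00, -1.91004645e-04,  4.60805130e-01]), 'contact_force': array([-0.09815547,  0.52554243,  0.70845591]), 'torque': array([-0.015899  ,  0.01306905, -0.0643937 ]), 'grasp_force': 0.0, 'gripper_width': 0.08518960176010729}
scene [[-0.391, -0.57, 0.722, 1.471], [0.92, -0.249, 0.302, 0.404], [0.008, 0.783, 0.622, 0.932], [0.0, 0.0, 0.0, 1.0]]
board [([250.0, 214.0], 0.85)]
    0.78 [247.0, 212.0, 159.0, 110.0] med [ 0.532 -0.004  0.029] lo [ 0.405 -0.253  0.005] hi [0.692 0.189 0.033]
bay1_floor [([252.0, 232.0], 0.63)]
conebay_floor [([219.0, 222.0], 0.75)]
beaker1 [([231.0, 177.0], 0.98), ([252.0, 215.0], 0.73), ([261.0, 189.0], 
[... 5000 characters left out ...]
med [0.411 0.367 0.035] lo [0.402 0.33  0.008] hi [0.424 0.383 0.058]
glaze_jar [([253.0, 154.0], 0.78), ([234.0, 289.0], 0.39)]
    0.62 [254.0, 146.0, 11.0, 20.0] med [ 0.518 -0.22   0.065] lo [ 0.501 -0.245  0.035] hi [ 0.54  -0.212  0.09 ]
kiln_prop [([165.0, 267.0], 0.86)]
    0.89 [164.0, 260.0, 26.0, 43.0] med [0.644 0.338 0.06 ] lo [0.627 0.314 0.002] hi [0.675 0.352 0.09 ]
knife [([281.0, 121.0], 0.67), ([234.0, 288.0], 0.51)]
    0.67 [284.0, 122.0, 46.0, 10.0] med [ 0.461 -0.523  0.004] lo [ 0.35  -0.552 -0.002] hi [ 0.533 -0.496  0.02 ]
brush [([254.0, 130.0], 0.65)]
    0.85 [255.0, 131.0, 45.0, 11.0] med [ 0.559 -0.421  0.015] lo [ 0.468 -0.441  0.002] hi [ 0.631 -0.406  0.022]
```

```bash
python3 - <<'E'
import cv2,numpy as np
a=cv2.imread("pics/scene0.png")[110:310,150:430];b=cv2.imread("pics/side0.png")[100:350,140:340]
a=cv2.resize(a,(800,571),interpolation=3);cv2.imwrite("pics/a.png",a)
b=cv2.resize(b,(480,600),interpolation=3);cv2.imwrite("pics/b.png",b)
E
```

```text
(no output)
```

View pics/a.png

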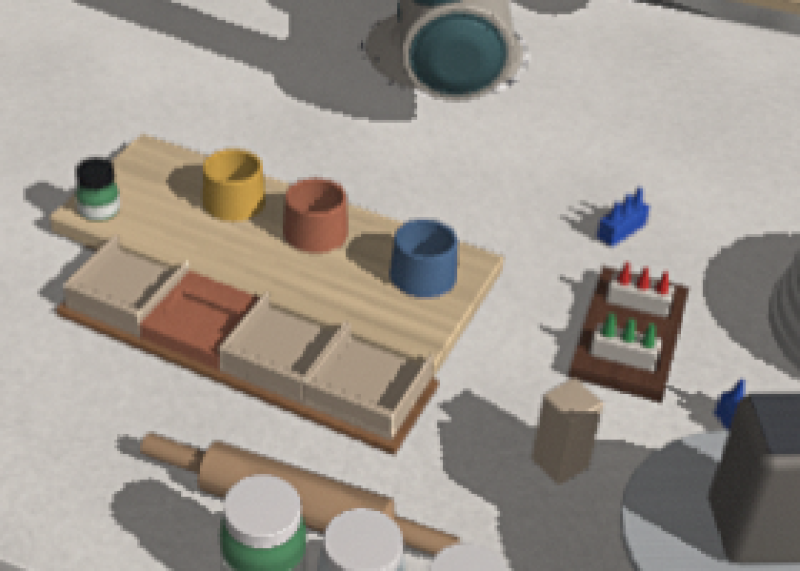

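View pics/b.png

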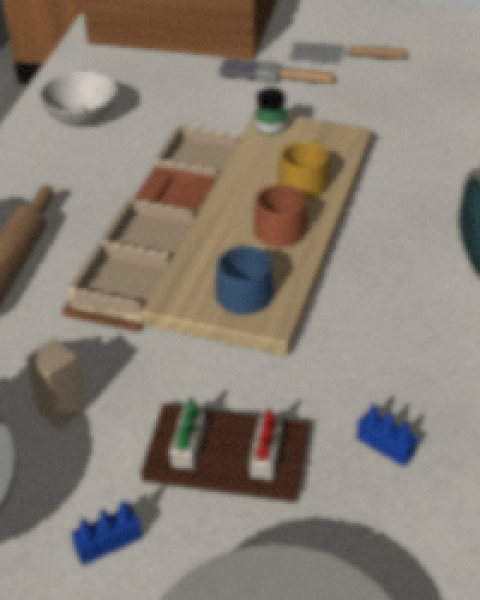

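```bash
cat > fit.py <<'E'
from h import *
from scipy.optimize import minimize,least_squares
def hb(X,Y):
    h=np.zeros_like(X); 
    h[(X>-.150)&(X<=.035)&(Y>-.28)&(Y<.19)]=.030
    b=(X>.035)&(X<.129)&(abs(Y)<.188)
    for i,c in enumerate([.141,.047,-.047,-.141]):
        y=Y-c;m=b&(abs(y)<=.047)
        if i==2:
            h[m]=.03;h[m&(abs(X-.082)<.017)&(abs(y)<.037)]=.02   # pocket x refined below
        else:
            h[m]=.042;h[m&(abs(y)<.043)&(X<.121)]=.02
    return h
def ht(X,Y):
    h=np.where((abs(X)<.0825)&(abs(Y)<.0475),.016,0.)
    for c in (-.042,.042):
        h[(abs(X-c)<.015)&(abs(Y)<.035)]=.006
        h[(abs(X-c)<.012)&(abs(Y)<.032)]=.036
    return h
def fit(P,p0,hf,zmax,t=.006):
    def cost(p):
        c,s=np.cos(p[2]),np.sin(p[2]);d=P[:,:2]-p[:2]
        X=c*d[:,0]+s*d[:,1];Y=-s*d[:,0]+c*d[:,1]
        return np.mean(np.minimum(abs(P[:,2]-hf(X,Y)),t))*1e3
    best=None
    for k in range(6):
        r=minimize(cost,p0,method="Nelder-Mead",options=dict(initial_simplex=np.array(p0)+np.array([[0,0,0],[.02,0,0],[0,.02,0],[0,0,.08]])*(-1)**k/(1+k//2),xatol=1e-5,fatol=1e-5))
        if best is None or r.fun<best.fun:best=r
        p0=best.x
    return best
def circ(P,r):
    f=lambda p:np.hypot(P[:,0]-p[0],P[:,1]-p[1])-r
    return least_squares(f,P[:,:2].mean(0),loss="soft_l1",f_scale=.002).x
E
python3 - <<'E'
from fit import *
A={n:np.load(n+".npy").reshape(-1,3) for n in("scene","side")}
for src in [("scene",),("side",),("scene","side")]:
    P=np.concatenate([A[n] for n in src]);P=P[~np.isnan(P[:,0])]
    Q=P[(P[:,0]>.3)&(P[:,0]<.75)&(P[:,1]>-.32)&(P[:,1]<.26)&(P[:,2]<.05)&(P[:,2]>-.01)]
    r=fit(Q,[.54,.04,.14],hb,.05);print(src,"board",r.x.round(4),r.fun)
    Q=P[(P[:,0]>.35)&(P[:,0]<.56)&(P[:,1]>.28)&(P[:,1]<.42)&(P[:,2]<.045)&(P[:,2]>-.01)]
    r2=fit(Q,[.459,.354,.05],ht,.05);print("tray",r2.x.round(4),r2.fun)
    c,s=np.cos(r.x[2]),np.sin(r.x[2])
    for g in [(.487,.135),(.453,.0),(.452,-.1)]:
        q=P[(np.hypot(P[:,0]-g[0],P[:,1]-g[1])<.055)&(P[:,2]>.0785)&(P[:,2]<.09)]
        # rim ring midline radius 30.5
        C=circ(q,.0305);d=C-r.x[:2];print(len(q),C.round(4),"board",[round(c*d[0]+s*d[1],4),round(-s*d[0]+c*d[1],4)])
E
```

```text
('scene',) board [ 5.493e-01 -5.000e-04 -9.660e-02] 2.3142486002489004
tray [0.4569 0.3514 0.034 ] 2.6148661203689523
91 [0.4867 0.1336] board [np.float64(-0.0752), np.float64(0.1274)]
66 [0.4668 0.0026] board [np.float64(-0.0824), np.float64(-0.0049)]
74 [ 0.4534 -0.1019] board [np.float64(-0.0857), np.float64(-0.1102)]
('side',) board [ 0.5483 -0.0017 -0.1   ] 2.2939133493064072
tray [0.4567 0.35   0.0262] 2.3039945542281273
94 [0.4833 0.1336] board [np.float64(-0.0781), np.float64(0.1282)]
74 [0.463  0.0025] board [np.float64(-0.0853), np.float64(-0.0043)]
65 [ 0.4497 -0.1023] board [np.float64(-0.0881), np.float64(-0.1099)]
('scene', 'side') board [ 0.5484 -0.0009 -0.0977] 2.3073655484504823
tray [0.4568 0.3513 0.031 ] 2.4386297264565546
185 [0.4851 0.1337] board [np.float64(-0.0761), np.float64(0.1278)]
140 [0.4649 0.0026] board [np.float64(-0.0835), np.float64(-0.0047)]
139 [ 0.4516 -0.1021] board [np.float64(-0.0864), np.float64(-0.1101)]
```

```bash
cat > go.py <<'E'
# go.py bx by z yawrel_deg : tool shift from present pose to a board-frame TCP target
from h import *
import sys
B=np.array([.5484,-.0009]);BY=-.0977
def rot(a):return np.array([[np.cos(a),-np.sin(a)],[np.sin(a),np.cos(a)]])
def rep(args):
    st=manip.state();p=np.array(st["eef_pos"]);y=st["tcp_rot"][2];M=R.from_euler('xyz',st["tcp_rot"]).as_matrix()
    print("t",round(st["clock"],2),"now board",(rot(-BY)@(p[:2]-B)*1e3).round(1),"z",round(p[2]*1e3,1),"yawrel",round(np.degrees(y-BY),1),"F",np.round(st["contact_force"],1),"w",round(st["gripper_width"]*1e3,1))
    for i in range(0,len(args),4):
        bx,by,z,yr=map(float,args[i:i+4])
        w=np.r_[B+rot(BY)@np.array([bx,by])/1e3,z/1e3]
        print("->",(M.T@(w-p)*1e3).round(0),"turn",round(np.degrees(y-BY)-yr,1))
if __name__=="__main__":rep(sys.argv[1:])
E
python3 go.py -154 -110 120 0 -154 -110 41 0
```

```text
t 2.5 now board [-241.2 -540.3] z 231.3 yawrel 32.0 F [-0.6 -0.5 -0.3] w 85.6
-> [ 302. -319.  111.] turn 32.0
-> [ 302. -319.  190.] turn 32.0
```

Request:
step_arm(commands=[[[150,-160,20],16],[[302,-319,60],32],[[302,-319,111],32],[[302,-319,111],32],[[302,-319,111],32],[[302,-319,111],32],[[302,-319,111],32],[[302,-319,111],32],[[302,-319,111],32],[[302,-319,111],32]], hand=0.53)

```text
clock: 3.5
eef_pos: [0.3834, -0.0897, 0.119]
tcp_rot: [-3.138, 0.003, -0.091]
contact_force: [-0.7, -0.1, -0.0]
gripper_width: 0.0451
grasp_force: 0.0
```

```bash
python3 go.py -154 -110 41 0; python3 - <<'E'
from h import *
s,W,T=snap("wrist");cv2.imwrite("pics/w1.png",s["frame"]);print(T.round(3).tolist())
E
```

```text
t 3.5 now board [-155.6 -104.5] z 119.0 yawrel 0.4 F [-0.7 -0.1 -0. ] w 45.1
-> [ 2.  6. 78.] turn 0.4
[[-0.092, 0.944, 0.318, 0.464], [-0.996, -0.086, -0.032, -0.097], [-0.003, -0.319, 0.948, 0.262], [0.0, 0.0, 0.0, 1.0]]
```

Request:
step_arm(commands=[[[1,2,0],0],[[1,2,40],0],[[1,2,76],0],[[1,2,76],0],[[1,2,76],0]])

```text
clock: 4.05
eef_pos: [0.3853, -0.0987, 0.0447]
tcp_rot: [3.141, 0.0, -0.1]
contact_force: [0.5, -0.4, 0.5]
gripper_width: 0.045
grasp_force: 0.0
```

```bash
python3 - <<'E'
from h import *
s,W,T=snap("wrist");cv2.imwrite("pics/w2.png",s["frame"])
q=W.reshape(-1,3);q=q[~np.isnan(q[:,0])]
q=q[(np.hypot(q[:,0]-.4516,q[:,1]+.1021)<.06)&(q[:,2]>.0785)&(q[:,2]<.09)]
from fit import circ
from go import rot,B,BY
if len(q):c=circ(q,.0305);print(len(q),c,rot(-BY)@(c-B))
E
python3 go.py -124 -110 41 0 -43 -141 41 0; 
```

```text
8272 [ 0.45035473 -0.1039721 ] [-0.08752357 -0.11214435]
t 4.1 now board [-151.8 -113.3] z 45.5 yawrel -0.1 F [ 1.1 -0.6  0.6] w 45.3
-> [28. -3.  5.] turn -0.1
-> [109.  27.   5.] turn -0.1
```

View pics/w2.png

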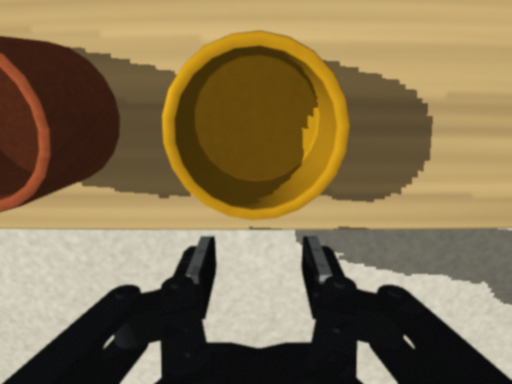

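Request:
step_arm(commands=[[[14,0,2],0],[[24,0,2],0],[[31,1,2],0],[[39,4,2],0],[[47,7,2],0],[[55,10,2],0],[[63,13,2],0],[[71,16,2],0],[[79,19,2],0],[[87,22,2],0]])

```text
clock: 5.1
eef_pos: [0.4682, -0.1265, 0.0425]
tcp_rot: [-3.14, 0.004, -0.097]
contact_force: [-4.3, 2.7, 5.6]
gripper_width: 0.0454
grasp_force: 4.0
```

```bash
cat > bk.py <<'E'
import sys
from h import *
from fit import circ
from go import rot,B,BY
def beaker(cam="wrist",near=None,zlo=.0785,zhi=.09,save=None):
    s,W,T=snap(cam)
    if save:cv2.imwrite("pics/"+save,s["frame"])
    st=manip.state()
    if near is None: near=B*0+np.array(st["eef_pos"])[:2]+.038*np.array([np.cos(st["tcp_rot"][2]),np.sin(st["tcp_rot"][2])])
    q=W.reshape(-1,3);q=q[~np.isnan(q[:,0])]
    a=q[(np.hypot(*(q[:,:2]-near).T)<.045)&(q[:,2]>.05)&(q[:,2]<.1)]
    q=q[(np.hypot(*(q[:,:2]-near).T)<.05)&(q[:,2]>zlo)&(q[:,2]<zhi)]
    print("ztop",np.percentile(a[:,2],98).round(4) if len(a) else None)
    if len(q)>5:
        c=circ(q,.0305);print(len(q),"beaker board",(rot(-BY)@(c-B)*1e3).round(1))
if __name__=="__main__":
    beaker(save=sys.argv[1] if len(sys.argv)>1 else None)
E
python3 bk.py w3.png; python3 go.py -43 -141 41 0 40 -141 41 0
```

```text
ztop 0.0976
8224 beaker board [ -32.6 -132.4]
t 5.15 now board [ -65.1 -133.8] z 42.6 yawrel 0.0 F [ 0.4 -0.1  0.1] w 45.3
-> [22.  7.  2.] turn 0.0
-> [105.   7.   2.] turn 0.0
```

Request:
step_arm(commands=[[[8,4,0],0],[[16,7,0],0],[[24,8,0],0],[[31,8,0],0],[[38,8,0],0],[[45,8,0],0],[[52,8,0],0],[[59,8,0],0]])

```text
clock: 5.95
eef_pos: [0.5279, -0.1412, 0.0423]
tcp_rot: [3.142, 0.0, -0.098]
contact_force: [-3.5, 0.1, 4.0]
gripper_width: 0.0451
grasp_force: 3.4
```

```bash
python3 bk.py w4.png; python3 go.py  45 -141 41 0
```

```text
ztop 0.0976
8238 beaker board [  28.2 -141.4]
t 6.0 now board [  -4.8 -141.9] z 42.4 yawrel -0.0 F [-0.2  0.   1.3] w 45.0
-> [50. -1.  2.] turn -0.0
```

View pics/w4.png

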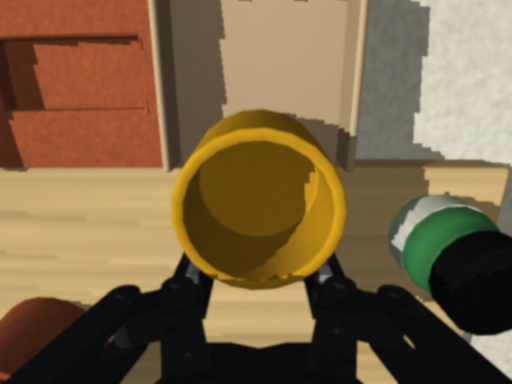

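Request:
step_arm(commands=[[[6,0,0],0],[[12,0,0],0],[[18,0,0],0],[[24,0,0],0],[[30,0,0],0],[[36,0,0],0],[[41,0,0],0],[[46,0,0],0],[[51,0,0],0],[[51,0,0],0]])

```text
clock: 7.0
eef_pos: [0.5794, -0.1464, 0.0423]
tcp_rot: [3.141, -0.001, -0.098]
contact_force: [-0.5, 0.1, 0.4]
gripper_width: 0.0457
grasp_force: 0.1
```

```bash
cat > chk.py <<'E'
import sys
from h import *
from fit import circ
from go import rot,B,BY
s,W,T=snap("wrist");cv2.imwrite("pics/"+sys.argv[1],s["frame"])
st=manip.state();near=np.array(st["eef_pos"])[:2]+.036*np.array([np.cos(st["tcp_rot"][2]),np.sin(st["tcp_rot"][2])])
q=W.reshape(-1,3);q=q[~np.isnan(q[:,0])];b=(q[:,:2]-B)@rot(-BY).T
near=rot(-BY)@(near-B)
# rim front half, avoid fingers
m=(np.hypot(*(b-near).T)<.05)&(b[:,0]>near[0]-.01)&(q[:,2]>.06)&(q[:,2]<.095)
z=q[m,2];print("z pct",np.percentile(z,[50,90,97,99]).round(4))
r=m&(q[:,2]>np.percentile(z,97)-.004)
A=np.c_[b[r],np.ones(r.sum())];k=np.linalg.lstsq(A,q[r,2],rcond=None)[0]
print("rim tilt deg",np.degrees(np.arctan(k[:2])).round(1),"centre",(circ(b[r],.0305)*1e3).round(1),r.sum())
E
python3 chk.py w5.png; python3 go.py  45 -141 41 0
```

```text
z pct [0.0718 0.0728 0.0732 0.0734]
rim tilt deg [ 0. -0.] centre [  79.9 -141.5] 3755
t 7.05 now board [  44.8 -141.8] z 42.4 yawrel -0.0 F [ 1.6  0.3 -0. ] w 45.3
-> [ 0. -1.  1.] turn -0.0
```

View pics/w5.png

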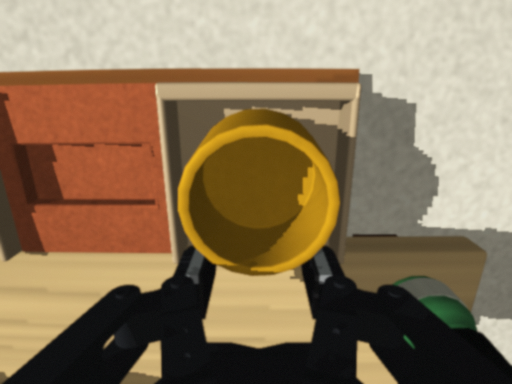

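Request:
step_arm(commands=[[[-15,0,0],0],[[-50,0,-20],0],[[-90,-40,-70],0],[[-130,-85,-75],0],[[-165,-125,-75],0],[[-183,-170,-75],0],[[-183,-220,-75],0],[[-183,-268,-75],0],[[-183,-268,-75],0],[[-183,-268,-75],0]])

```text
clock: 8.05
eef_pos: [0.4227, 0.1414, 0.1179]
tcp_rot: [-3.14, -0.002, -0.093]
contact_force: [-0.2, -0.8, 0.8]
gripper_width: 0.0453
grasp_force: 0.0
```

```bash
python3 bk.py; python3 go.py -137 127 41 0
```

```text
ztop 0.0834
2127 beaker board [-77.2 125.9]
t 8.1 now board [-139.   127.6] z 117.7 yawrel 0.2 F [-0.3 -0.7  0.5] w 45.4
-> [ 2.  1. 77.] turn 0.2
```

Request:
step_arm(commands=[[[0,1,40],0],[[0,1,75],0],[[0,1,75],0],[[0,1,75],0]])

```text
clock: 8.5
eef_pos: [0.4222, 0.1364, 0.0424]
tcp_rot: [3.141, 0.001, -0.099]
contact_force: [0.1, 0.4, 0.3]
gripper_width: 0.0451
grasp_force: 0.0
```

```bash
python3 bk.py; python3 go.py -38 141 42 0 45 141 42 0
```

```text
ztop 0.0979
7403 beaker board [-78.7 125.8]
t 8.55 now board [-137.9  124.8] z 43.2 yawrel -0.1 F [0.6 0.5 1.2] w 45.0
-> [100. -16.   1.] turn -0.1
-> [183. -16.   2.] turn -0.1
```

Request:
step_arm(commands=[[[12,0,0],0],[[22,0,0],0],[[30,-1,0],0],[[38,-3,0],0],[[46,-5,0],0],[[54,-7,0],0],[[62,-9,0],0],[[70,-11,0],0],[[78,-13,0],0],[[86,-15,0],0]])

```text
clock: 9.55
eef_pos: [0.5071, 0.1436, 0.0426]
tcp_rot: [3.14, 0.005, -0.098]
contact_force: [-5.9, -0.5, 7.6]
gripper_width: 0.0451
grasp_force: 5.2
```

Request:
step_arm(commands=[[[8,-1,0],0],[[16,-1,0],0],[[23,-1,0],0],[[30,-1,0],0],[[37,-1,0],0],[[44,-1,0],0]])

```text
clock: 10.15
eef_pos: [0.5517, 0.1408, 0.0427]
tcp_rot: [3.141, 0.004, -0.098]
contact_force: [-4.8, 0.6, 5.9]
gripper_width: 0.0455
grasp_force: 4.6
```

```bash
python3 bk.py w6.png; python3 go.py 45 141 42 0
```

```text
ztop 0.0976
8179 beaker board [ 24.3 141.6]
t 10.2 now board [ -8.4 141.4] z 42.8 yawrel -0.0 F [-1.7  1.2  2.3] w 45.6
-> [53.  0.  1.] turn -0.0
```

Request:
step_arm(commands=[[[6,0,0],0],[[12,0,0],0],[[18,0,0],0],[[24,0,0],0],[[30,0,0],0],[[36,0,0],0],[[42,0,0],0],[[47,0,0],0],[[53,0,0],0],[[53,0,0],0]])

```text
clock: 11.2
eef_pos: [0.6072, 0.1353, 0.0422]
tcp_rot: [-3.142, -0.001, -0.098]
contact_force: [0.4, -0.1, 0.2]
gripper_width: 0.0451
grasp_force: 0.1
```

```bash
python3 chk.py w7.png; python3 go.py -145 -45 120 33
```

```text
z pct [0.0718 0.0728 0.0732 0.0735]
rim tilt deg [ 0.1 -0. ] centre [ 80.2 141.4] 3760
t 11.25 now board [ 44.9 141.3] z 42.3 yawrel -0.0 F [-0.1 -0.1 -0.9] w 45.5
-> [-190.  186.  -78.] turn -33.0
```

Request:
step_arm(commands=[[[-15,0,0],0],[[-50,0,-25],0],[[-90,30,-70],-8],[[-130,70,-78],-16],[[-165,110,-78],-24],[[-190,150,-78],-33],[[-190,186,-78],-33],[[-190,186,-78],-33],[[-190,186,-78],-33],[[-190,186,-78],-33]])

```text
clock: 12.25
eef_pos: [0.3996, -0.0308, 0.1206]
tcp_rot: [3.141, -0.002, 0.477]
contact_force: [-0.2, -0.3, -0.9]
gripper_width: 0.0451
grasp_force: 0.0
```

Request:
step_arm(commands=[[[0,0,40],0],[[0,0,78],0],[[0,0,78],0],[[0,0,78],0],[[0,0,78],0]])

```text
clock: 12.75
eef_pos: [0.4005, -0.0309, 0.0435]
tcp_rot: [3.14, -0.002, 0.48]
contact_force: [0.6, -1.0, 0.3]
gripper_width: 0.0452
grasp_force: 0.0
```

```bash
python3 bk.py w8.png; python3 go.py -33 29 42 33 
```

```text
ztop 0.0984
5838 beaker board [-86.1  -7.3]
t 12.8 now board [-144.3  -44.4] z 43.8 yawrel 33.1 F [ 0.6 -0.1 -0.2] w 45.5
-> [133.  -1.   2.] turn 0.1
```

Request:
step_arm(commands=[[[16,0,0],0],[[30,0,0],0],[[38,0,0],0],[[46,0,0],0],[[54,0,0],0],[[62,0,0],0],[[70,0,0],0],[[78,0,0],0],[[86,0,0],0],[[94,0,0],0]])

```text
clock: 13.8
eef_pos: [0.48, 0.0121, 0.0424]
tcp_rot: [-3.14, 0.005, 0.479]
contact_force: [-5.7, -3.2, 7.6]
gripper_width: 0.0452
grasp_force: 4.9
```

Request:
step_arm(commands=[[[8,0,0],0],[[16,-1,0],0],[[24,-1,0],0],[[32,-1,0],0],[[39,-1,0],0],[[39,-1,0],0]])

```text
clock: 14.4
eef_pos: [0.516, 0.0314, 0.0424]
tcp_rot: [-3.141, 0.002, 0.479]
contact_force: [-2.4, -1.4, 4.1]
gripper_width: 0.045
grasp_force: 2.8
```

```bash
python3 bk.py w9.png; python3 go.py -52 47 42 0 
```

```text
ztop 0.0976
8330 beaker board [-6.  48.7]
t 14.45 now board [-35.4  29. ] z 42.4 yawrel 33.0 F [-2.8 -0.   4.6] w 45.1
-> [ -4. -24.   0.] turn 33.0
```

Request:
step_arm(commands=[[[-20,0,0],0],[[-25,-10,0],8],[[-20,-20,0],16],[[-12,-28,0],24],[[-9,-28,0],33],[[-9,-28,0],33],[[-9,-28,0],33]])

```text
clock: 15.15
eef_pos: [0.4956, 0.0518, 0.0421]
tcp_rot: [-3.142, -0.0, -0.095]
contact_force: [-0.6, -0.6, -0.4]
gripper_width: 0.0453
grasp_force: 0.0
```

```bash
python3 bk.py w10.png; python3 go.py 45 47 42 0 
```

```text
ztop 0.0976
9138 beaker board [-6.2 48.6]
t 15.2 now board [-57.8  47.2] z 42.2 yawrel 0.1 F [ 0.1  0.8 -0.2] w 45.0
-> [103.   0.   0.] turn 0.1
```

Request:
step_arm(commands=[[[10,0,0],0],[[16,0,0],0],[[22,0,0],0],[[28,0,0],0],[[34,0,0],0],[[40,0,0],0],[[46,0,0],0],[[52,0,0],0]])

```text
clock: 16.0
eef_pos: [0.5477, 0.0465, 0.0423]
tcp_rot: [3.141, -0.0, -0.098]
contact_force: [-2.7, 0.1, 1.8]
gripper_width: 0.0452
grasp_force: 1.4
```

Request:
step_arm(commands=[[[6,0,0],0],[[12,0,0],0],[[18,0,0],0],[[24,0,0],0],[[30,0,0],0],[[36,0,0],0],[[41,0,0],0],[[46,0,0],0],[[51,0,0],0],[[51,0,0],0]])

```text
clock: 17.0
eef_pos: [0.599, 0.0415, 0.0423]
tcp_rot: [3.142, -0.001, -0.098]
contact_force: [-0.7, -0.2, 0.1]
gripper_width: 0.0454
grasp_force: 0.2
```

```bash
python3 chk.py w11.png; python3 - <<'E'
# shift to above the green pack (tray +x pocket), tool yaw = tray yaw + 90
from h import *
st=manip.state();p=np.array(st["eef_pos"]);M=R.from_euler('xyz',st["tcp_rot"]).as_matrix();y=st["tcp_rot"][2]
a=.031;g=np.array([.4568+.042*np.cos(a),.3513+.042*np.sin(a),.13]);print(st["clock"],g,(M.T@(g-p)*1e3).round(0),np.degrees(y-(a+np.pi/2)))
E
```

```text
z pct [0.0718 0.0727 0.0732 0.0735]
rim tilt deg [0.1 0. ] centre [81.2 47.2] 3741
17.05 [0.49877982 0.35260179 0.13      ] [-130. -300.  -88.] -97.37938836215879
```

Request:
step_arm(commands=[[[-15,0,0],0],[[-50,0,-30],-8],[[-85,-40,-75],-17],[[-110,-85,-110],-25],[[-124,-130,-120],-34],[[-124,-180,-120],-43],[[-124,-225,-120],-51],[[-124,-240,-120],-60],[[-124,-240,-120],-68],[[-124,-240,-120],-77]])

```text
clock: 18.05
eef_pos: [0.498, 0.2943, 0.1625]
tcp_rot: [3.14, -0.001, 1.248]
contact_force: [-0.4, -0.7, -0.6]
gripper_width: 0.0453
grasp_force: 0.0
```

Request:
step_arm(commands=[[[0,0,0],-8],[[0,0,0],-16],[[0,0,0],-20],[[0,0,0],-20],[[0,0,0],-20]])

```text
clock: 18.55
eef_pos: [0.4981, 0.2927, 0.1625]
tcp_rot: [3.141, -0.0, 1.586]
contact_force: [-0.6, 0.2, 1.4]
gripper_width: 0.0451
grasp_force: 0.0
```

```bash
python3 - <<'E'
from h import *
s,W,T=snap("wrist");cv2.imwrite("pics/w12.png",s["frame"])
st=manip.state();print(st["clock"],st["eef_pos"].round(4),st["tcp_rot"].round(3))
q=W.reshape(-1,3);c=s["frame"].reshape(-1,3).astype(int)
ok=~np.isnan(q[:,0]);q=q[ok];c=c[ok]
m=(q[:,2]>.030)&(q[:,2]<.040)&(abs(q[:,0]-.499)<.05)&(abs(q[:,1]-.353)<.06)
r=cv2.minAreaRect((q[m,:2]*1e3).astype(np.float32));print("bar top",m.sum(),r,np.median(q[m,2]))
g=(c[:,1]>c[:,0]*1.4)&(c[:,1]>c[:,2]*1.4)&(q[:,2]>.02)&(q[:,1]>.28)
print("green",g.sum(),np.median(q[g],0),q[g].min(0),q[g].max(0))
E
```

```text
18.6 [0.498  0.2926 0.1625] [ 3.141 -0.     1.586]
bar top 1404 ((497.770751953125, 351.9813232421875), (24.073867797851562, 63.44745635986328), 1.4476605653762817) 0.03615808262049436
green 655 [0.49768053 0.35419501 0.05170615] [0.47419502 0.28633943 0.03710954] [0.54552412 0.37873753 0.24085292]
```

View pics/w12.png

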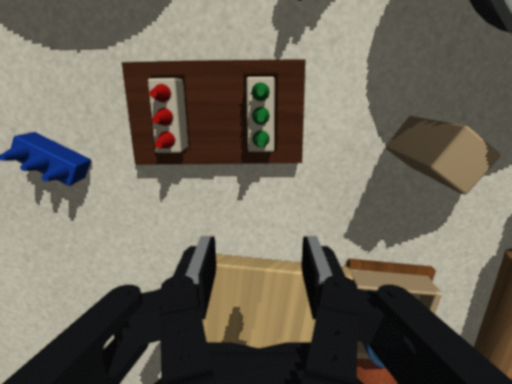

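Request:
step_arm(commands=[[[30,1,30],-0.6],[[59,1,60],-0.6],[[59,1,90],-0.6],[[59,1,115],-0.6],[[59,1,130],-0.6],[[59,1,140],-0.6],[[59,1,145],-0.6],[[59,1,145],-0.6],[[59,1,145],-0.6]])

```text
clock: 19.5
eef_pos: [0.4986, 0.3519, 0.0181]
tcp_rot: [3.14, -0.001, 1.598]
contact_force: [0.4, -0.9, 0.2]
gripper_width: 0.0449
grasp_force: 0.0
```

Request:
step_arm(commands=[[[0,0,0],0],[[0,0,0],0],[[0,0,0],0],[[0,0,0],0],[[0,0,0],0],[[0,0,0],0]], hand=0.1, grip_force=30)

```text
clock: 20.1
eef_pos: [0.4987, 0.3519, 0.0183]
tcp_rot: [3.14, -0.001, 1.598]
contact_force: [-0.5, -0.0, 6.2]
gripper_width: 0.0232
grasp_force: 30.6
```

Request:
step_arm(commands=[[[0,0,-10],0],[[0,0,-25],0],[[0,0,-50],0],[[0,0,-90],0],[[0,0,-130],0],[[0,0,-140],0],[[0,0,-140],0]])

```text
clock: 20.8
eef_pos: [0.4987, 0.3521, 0.1594]
tcp_rot: [3.138, -0.002, 1.598]
contact_force: [0.5, 0.2, -0.8]
gripper_width: 0.0237
grasp_force: 29.8
```

```bash
python3 - <<'E'
from h import *
from go import rot,B,BY
st=manip.state();print(st["clock"],st["eef_pos"].round(4),st["gripper_width"],st["contact_force"])
s,W,T=snap("wrist");cv2.imwrite("pics/w13.png",s["frame"])
M=R.from_euler('xyz',st["tcp_rot"]).as_matrix()
s,W,T=snap("side");cv2.imwrite("pics/s13.png",s["frame"])
q=W.reshape(-1,3);q=q[~np.isnan(q[:,0])];t=(q-st["eef_pos"])@M   # tool coords
c=t[(abs(t[:,0])<.045)&(abs(t[:,1])<.02)&(t[:,2]>-.02)&(t[:,2]<.06)]
print("pack tool",len(c),(np.percentile(c,[2,50,98],axis=0)*1e3).round(1).tolist())
for n in("scene","side"):
    q=np.load(n+".npy").reshape(-1,3);q=q[~np.isnan(q[:,0])];b=(q[:,:2]-B)@rot(-BY).T
    m=(q[:,2]<.0255)&(q[:,2]>.01)&(abs(b[:,0]-.08)<.035)&(abs(b[:,1]+.047)<.043)
    print(n,m.sum(),(np.percentile(b[m],[3,50,97],axis=0)*1e3).round(1).tolist())
w=np.r_[B+rot(BY)@np.array([.082,-.107]),.16];print((M.T@(w-st["eef_pos"])*1e3).round(0),np.degrees(st["tcp_rot"][2]-BY)-90)
E
```

```text
20.8 [0.4987 0.3521 0.1594] 0.023705180406348222 [ 0.46833467  0.2393481  -0.80054488]
pack tool 232 [[-14.3, -18.8, -18.9], [24.7, -5.0, -11.1], [32.8, 15.7, 13.1]]
scene 192 [[63.5, -83.2], [76.3, -50.1], [92.2, -15.8]]
side 118 [[69.3, -87.1], [85.0, -59.6], [99.0, -27.6]]
[-471.  108.   -1.] 7.1697601989175865
```

View pics/w13.png

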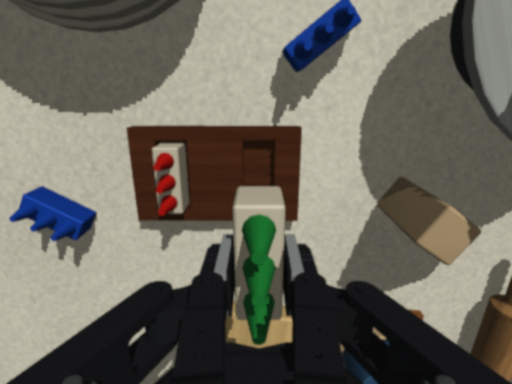

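Request:
step_arm(commands=[[[-20,5,-5],0],[[-60,14,-5],1],[[-105,24,-5],2],[[-150,34,-5],3],[[-195,45,-5],4],[[-240,55,-5],5],[[-285,65,-5],6],[[-330,76,-5],7],[[-375,86,-5],7],[[-420,96,-5],7]])

```text
clock: 21.9
eef_pos: [0.604, -0.0672, 0.1595]
tcp_rot: [-3.136, -0.001, 1.476]
contact_force: [-0.4, -0.0, -1.5]
gripper_width: 0.0234
grasp_force: 29.8
```

Request:
step_arm(commands=[[[-30,8,0],0],[[-45,11,0],0],[[-51,12,0],0],[[-51,12,0],0],[[-51,12,0],0]])

```text
clock: 22.4
eef_pos: [0.6119, -0.1158, 0.1619]
tcp_rot: [-3.14, -0.001, 1.477]
contact_force: [0.3, 0.3, -0.7]
gripper_width: 0.0234
grasp_force: 29.8
```

```bash
python3 - <<'E'
from h import *
from go import rot,B,BY
st=manip.state();print(st["clock"],st["eef_pos"].round(4),st["tcp_rot"].round(3),st["gripper_width"],(rot(-BY)@(st["eef_pos"][:2]-B)*1e3).round(1))
M=R.from_euler('xyz',st["tcp_rot"]).as_matrix()
s,W,T=snap("wrist");cv2.imwrite("pics/w14.png",s["frame"]);np.save("w14.npy",W)
q=W.reshape(-1,3);q=q[~np.isnan(q[:,0])];b=(q[:,:2]-B)@rot(-BY).T
m=(q[:,2]<.0235)&(q[:,2]>.015)&(abs(b[:,0]-.08)<.035)&(abs(b[:,1]+.047)<.043)
print("pocket floor",m.sum(),(np.percentile(b[m],[1,50,99],axis=0)*1e3).round(1).tolist(),cv2.minAreaRect((b[m]*1e3).astype(np.float32)))
m=(q[:,2]<.034)&(q[:,2]>.026)&(b[:,0]>.03)&(abs(b[:,1]+.047)<.06)
print("top",m.sum(),(np.percentile(b[m],[1,99],axis=0)*1e3).round(1).tolist())
t=(q-st["eef_pos"])@M   # tool coords
k=(abs(t[:,0])<.045)&(abs(t[:,1])<.02)&(t[:,2]>-.03)&(t[:,2]<.03)
print("near tool",k.sum(),(np.percentile(t[k],[1,50,99],axis=0)*1e3).round(1).tolist())
E
```

```text
22.4 [ 0.6119 -0.1158  0.1619] [-3.140e+00 -1.000e-03  1.477e+00] 0.023431698477924527 [  74.4 -108.2]
pocket floor 3179 [[64.2, -84.7], [81.2, -45.3], [98.2, -10.8]] ((81.26667785644531, -47.57817840576172), (75.05561065673828, 34.2667236328125), 89.89173889160156)
top 9511 [[30.6, -95.0], [246.4, 11.2]]
near tool 6147 [[-28.5, -18.4, -29.7], [11.3, -0.9, -17.9], [32.2, 18.9, 7.8]]
```

View pics/w14.png

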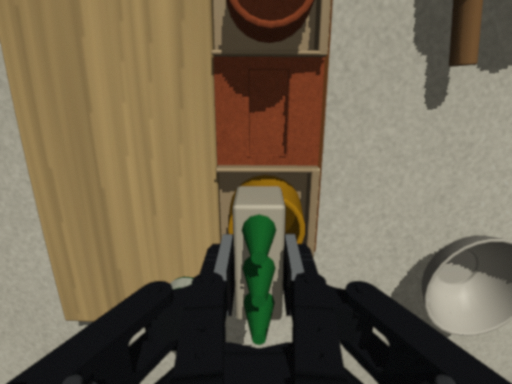

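Request:
step_arm(commands=[[[20,2,0],0],[[45,5,0],0],[[61,7,15],0],[[61,7,45],0],[[61,7,75],0],[[61,7,95],0],[[61,7,103],0],[[61,7,107],0],[[61,7,107],0],[[61,7,107],0]])

```text
clock: 23.45
eef_pos: [0.6262, -0.0574, 0.0566]
tcp_rot: [3.139, 0.0, 1.476]
contact_force: [-0.0, 0.3, 0.2]
gripper_width: 0.0235
grasp_force: 29.7
```

```bash
python3 go.py 81.3 -47.6 32 90; python3 - <<'E'
from h import *
s,W,T=snap("wrist");cv2.imwrite("pics/w15.png",s["frame"])
E
```

```text
t 23.45 now board [ 82.9 -48.7] z 56.6 yawrel 90.2 F [-0.   0.3  0.2] w 23.5
-> [ 1. -2. 25.] turn 0.2
```

Request:
step_arm(commands=[[[1,-1,0],0],[[1,-1,4],0],[[1,-1,8],0],[[1,-1,12],0],[[1,-1,15],0],[[1,-1,18],0],[[1,-1,20],0],[[1,-1,22],0],[[1,-1,23],0],[[1,-1,23],0]])

```text
clock: 24.5
eef_pos: [0.6244, -0.0564, 0.0324]
tcp_rot: [3.141, 0.0, 1.476]
contact_force: [0.5, 0.6, -0.9]
gripper_width: 0.0235
grasp_force: 29.7
```

Request:
step_arm(commands=[[[0,0,0],0],[[0,0,1],0],[[0,0,1],0]])

```text
clock: 24.8
eef_pos: [0.6245, -0.0564, 0.0324]
tcp_rot: [3.141, 0.0, 1.476]
contact_force: [-0.8, 1.0, 5.6]
gripper_width: 0.0234
grasp_force: 30.5
```

Request:
step_arm(commands=[[[0,0,-1],0],[[0,0,-1],0],[[0,0,-1],0],[[0,0,-1],0],[[0,0,-1],0],[[0,0,-1],0]], hand=0.5)

```text
clock: 25.4
eef_pos: [0.6243, -0.0564, 0.0321]
tcp_rot: [-3.141, 0.0, 1.476]
contact_force: [0.3, 0.4, -0.9]
gripper_width: 0.0427
grasp_force: 0.0
```

Request:
step_arm(commands=[[[0,0,-15],0],[[0,0,-45],0],[[0,0,-90],0],[[-30,0,-130],0],[[-70,0,-140],0],[[-90,0,-150],0],[[-90,0,-150],0],[[-90,0,-150],0]])

```text
clock: 26.2
eef_pos: [0.6155, -0.1459, 0.1821]
tcp_rot: [-3.141, -0.001, 1.475]
contact_force: [-1.4, 0.3, 0.4]
gripper_width: 0.0427
grasp_force: 0.0
```

```bash
python3 - <<'E'
from h import *
from fit import circ
from go import rot,B,BY
s,W,T=snap("wrist");f=s["frame"];st=manip.state();print(st["clock"],st["eef_pos"])
q=W.reshape(-1,3);q=q[~np.isnan(q[:,0])];b=(q[:,:2]-B)@rot(-BY).T
m=(q[:,2]>.043)&(q[:,2]<.055)&(abs(b[:,0]-.081)<.03)&(abs(b[:,1]+.047)<.043)
print("bar top",m.sum(),cv2.minAreaRect((b[m]*1e3).astype(np.float32)),np.percentile(q[m,2],[5,50,95]).round(4))
A=np.c_[b[m],np.ones(m.sum())];r=q[m,2];k=abs(r-np.median(r))<.002
print("tilt deg",np.degrees(np.linalg.lstsq(A[k],r[k],rcond=None)[0][:2]).round(2))
s2,W2,_=snap("scene")
a=cv2.resize(s2["frame"][110:310,150:430],(560,400),interpolation=3)
q=W2.reshape(-1,3);q=q[~np.isnan(q[:,0])];b=(q[:,:2]-B)@rot(-BY).T
for y in(.141,.047,-.141):
    m=(np.hypot(b[:,0]-.08,b[:,1]-y)<.042)&(q[:,2]>.068)&(q[:,2]<.09);print(y,m.sum(),circ(b[m],.0305).round(4) if m.sum() else None,np.percentile(q[m,2],97).round(4) if m.sum() else None)
cv2.imwrite("pics/end.png",np.vstack([a[:, :],cv2.resize(f[:,:],(560,200))*1])[:600])
E
```

```text
26.25 [ 0.61533534 -0.14516361  0.18164032]
bar top 1492 ((80.00592041015625, -48.08998107910156), (63.390464782714844, 24.004623413085938), 89.48969268798828) [0.0487 0.0502 0.0525]
tilt deg [-0.05 -0.05]
0.141 124 [0.0828 0.1425] 0.0752
0.047 112 [0.0839 0.049 ] 0.074
-0.141 99 [ 0.0833 -0.1397] 0.0738
```

View pics/end.png

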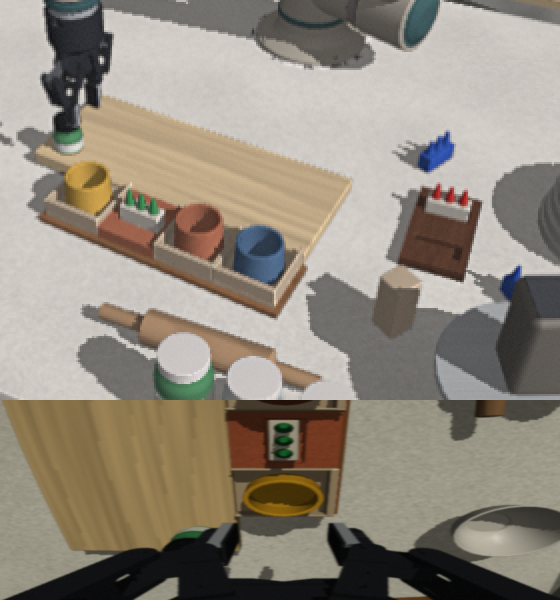

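The final picture shows the three beakers sitting in their bays. The green pack stands upright in the red-brown pocket, with its bar top at 50 mm and no tilt. The red pack, jar and blue look-alikes haven't moved, and the gripper is clear of everything.

```bash
python3 -c "
from workcell import manip
print(manip.sign_off())"
```

```text
the job is handed in; nothing more can be done
None
```

The job is handed in: all three beakers stand flat in their bays, and the green cone pack is seated upright and flat in the red-brown bay's pocket, at about 26 s of the 69 s allowed.

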